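# Present a swatch plate's label from the swatch drawer

## Robot

A 6-joint arm with a two-finger parallel gripper is mounted at the origin on the work surface. World frame = base frame: x ahead of the robot, y to its left, z up, the work surface at z = 0. Lengths are in m, angles in degrees, forces in N, time in s.
With the tool pointing down it reaches from about 0.35 to 0.975 m from the base axis. Payload 17.4 kg.
Tool frame: the origin (TCP) lies at the very end of the fingers, on their centre line; the grasp point (between the pads) lies 19 mm behind it; z points along the fingers, y is the direction in which the jaws open and shut (so a half turn about z gives the same grasp; the last joint's range is limited). The gripper opens to 85 mm and grips with 20 to 120 N. Pads are 22 mm wide; open, the fingers measure 114 mm over their backs; the gripper's body (76 mm by 85 mm) begins 54 mm behind the grasp point. The pads swing forward as they close: fully open they stand 13 mm farther back than shut.
Start: joints at [69.339, 6.646, 82.598, -0, 90.757, -2.166], TCP at [0.214, 0.64, 0.231] pointing down, gripper open.
Joint ranges: [-162.19, 162.19], [-47.58, 125.68], [4.15, 143.07], [-65.23, 245.23], [0.69, 171.88], [-170.13, 170.13]. Speed limits (degrees/s): [108.29, 108.29, 127.2, 180, 180, 180].

## Interface

Orientations are given as [roll, pitch, yaw] about the fixed x, y, z axes, in that order (R = Rz(yaw) Ry(pitch) Rx(roll)).
In Python, from cell import * gives the robot as it stands.
- The arm moves only by the shell command python3 -m pendant 'ROWS' [OPENING] [FORCE]. ROWS is a JSON object of lists of equal length, an entry for each row: "delta_pos": the shift along the tool's x, y, z in mm, a list of three; "angular": the turn, a rotation vector about the tool's x, y, z in rad, a list of three. In form: {"delta_pos": [[x, y, z], ...], "angular": [[ax, ay, az], ...]}. A call has 1 to 10 rows; each row shifts and turns the commanded pose from where the row before left it, along the tool's axes as they then stand; what a row does not reach is not made up. A row lasts 1/12 s, in which the tool goes at most 41.7 mm and 7.16 degrees, less where a joint would pass 70% of its speed; a pose out of reach is approached as far as the arm can. A call with a gripper value outside its range is refused whole. OPENING is the closure, from -1 (fully open) to 1 (shut), set as the call begins (- or left out, the last holds). The fingers move at their own pace and stop on an object; FORCE is the grip in N (left out, the last holds). Time passes only in rows, so rows that do not move let the fingers close. It gives the time, the measured TCP pose, the force and the opening at its end, in the units of the state.
- get_state(): the state, without advancing time (a new reading comes with each control period).
- capture(name): name is "scene" or "top" or "wrist"; returns the picture (480x640x3 uint8, red, green, blue); there is no depth.
- camera_params(name): a dict with "mtx" (3x3 intrinsics, pixels), "rvec" (rotation vector, rad) and "tvec" (3), from world to camera coordinates, as OpenCV has them; the wrist camera has in their place "mount" (4x4, takes a point from camera to tool coordinates, whose origin is the TCP and whose axes are the flange's). Camera axes: x right, y down, z forward; pixel columns grow to the right and rows downward; lengths in m; the calibration is good to about 2 mm. A picture is of the moment at which its call begins: read the wrist's pose just before it. camera_params takes no time and is no camera call.
- close_job(): hands the job in, once; it reports no verdict.
The state is a dict: "time": time; "joint_positions": joint angles; "joint_velocities": joint speeds; "effort": joint torques, N m; "tcp_pos": TCP position; "ee_rot": TCP orientation; "wrist_force": force on the tool from outside, world axes, zero at the start; "wrist_torque": the same for the moment, N m; "gripper_width": opening from 0.0 (shut) to 1.0 (fully open).
Only numpy, scipy, OpenCV 4.12 (cv2) and the standard library are available. Lean on these libraries where they do the work, as an engineer would, in place of code of your own. Each camera call takes 0.05 s, during which the arm holds its last target.

## Task

Pull the swatch drawer out to its stop and lift out the clear plate that has a small notch in one corner: the notch marks its frosted end, which carries the label on one face. Hold the plate by its clear part, keeping the fingers off the frosted end, about 20 cm above the cutting mat, with the frosted end over the middle of the printed squares and the label face up (tipped at least half-way from upright to flat), so that it can be read from above. Finish still holding it there, motionless; leave the drawer out, the other plate standing in its rack, and everything else where it is.

Things in the scene. Friction and masses are not known exactly. Their poses are not given: they have to be found in the camera images.
- drawer (a joint): drawer of the low white chest (290 mm wide, 235 deep, top 86 mm above the table). 0 = shut, 0.190 m = out at its stop; about 1.5 N of friction, stays where left. Heights above the table: drawer floor 14 mm, side and rear walls 38 mm, front panel (12 mm thick) 74 mm. Inside 199 mm long, 246 mm wide.
- drawer_handle (a point): middle of the drawer's horizontal steel bar handle: bar 10 mm thick, 100 mm long, along this frame's y; 58 mm above the table; its centre line stands 35 mm in front of the drawer's face. Frame: x points into the chest (the drawer is pulled along -x), y along the bar, z up. Moves with the drawer.
- rack_center (a point): loose wooden rack (0.5 kg) on the drawer's floor, 90 x 80 x 24 mm, with two parallel slots along its x, 60 mm apart, each 9.5 mm wide; slot floors 8 mm above the drawer's floor. This point is half-way up its middle; z up. May stand at any yaw.
- swatch_center (a point): centre of the plate to present: rigid clear acrylic, 110 (x) x 8 (y) x 45 mm (z), about 50 g, standing on a long edge in either slot, its top 29 mm above the rack's top. +x points to the frosted end, +y out of the label face, +z to the long edge with the corner notch (up at the start). Seen label towards you and notch edge up, the frosted end and notch are on the left.
- swatch_frosted (a point): middle of the swatch plate's frosted end, 39 mm from the plate's centre along its x; same axes. Frosted from 23 to 55 mm from the centre, the rest clear; the notch (10 mm long, 11 mm deep) is in its upper outer corner; the label, white paper with a grey patch and two dark bars, is on its +y face only.
- blank_center (a point): centre of the other plate: wholly clear, same size 110 x 8 x 45 mm, no notch, no frosting, no label; stands in the rack's other slot, to be left there. x along its length, z up.
- mat_square (a point): middle of the black nested squares (outermost about 96 mm) printed on the grey cutting mat (240 x 280 x 3 mm, fixed), on the mat's top face, 3 mm above the table; z up
- wipes: white wipes tub, cylinder 84 mm across, 200 mm tall, standing behind the mat; origin at the centre of its underside; leave alone
- tumbler: dark steel tumbler, 72 mm across, 160 mm tall, standing behind the mat; origin at the centre of its underside; leave alone
- paint1: small paint bottle, 44 mm across, 110 mm tall, at the left of the table; origin under its centre; leave alone
- paint2: second such paint bottle; leave alone
- tape: roll of tape, ring 84 mm across, 24 mm high, lying on the table left of the drawer; origin under its centre; leave alone
- brush: paint brush 170 mm long lying along the right edge of the cutting mat; origin under its centre; leave alone
- cutout: flat wooden craft cut-out, about 120 x 90 x 6 mm, lying at the left of the table; leave alone

How it is judged (in metres and radians):
On the way, in this order (a step that is already met when the one before it is completed fails the run):
1. the drawer is pulled out to its stop (within 10 mm) (value of joint drawer above 0.18 m), for 0.2 s.
2. the swatch plate is lifted out of the rack and clear of the drawer (height (world z) of swatch_center above 0.11 m), for 0.1 s.
At the end, for the whole second after the job is handed in: fingers hold the swatch plate still by its clear part (10 mm or more off the frosting), its centre 120-320 mm above the table, label normal within 0.95 rad of straight up, frosted middle within 25 mm horizontally of the squares' middle; drawer over 160 mm out; blank plate upright in the rack (angle between swatch_center's own y axis and vertical below 0.95 rad and horizontal distance between swatch_frosted and mat_square below 0.025 m and height (world z) of swatch_center between 0.12 and 0.32 m and contact force between swatch and the fingers above 1 N and x of the grasp point in the frame of swatch_center between -0.06 and 0.013 m and linear speed of swatch below 0.03 m/s and angular speed of swatch below 0.3 rad/s and value of joint drawer above 0.16 m and angle between blank_center's own z axis and vertical below 0.25 rad and distance between blank_center and rack_center below 0.055 m); the arm keeps its last pose, push and grip.
It fails at once if the blank plate is pulled out or knocked over (angle between blank_center's own z axis and vertical above 0.5 rad or height (world z) of blank_center above 0.085 m).
It fails at once if one of the bystanders is moved by more than 40 mm (distance of any of wipes, tumbler, paint1, paint2, tape, brush, cutout from where it was at the start of the episode above 0.04 m).
It also fails if it takes over 54 s, if anything falls off the work surface, if the arm or the gripper's body presses on something with over 40 N, if the wrist force passes 120 N, or if a joint passes its speed limit or range.

## Working session

There is one attempt and no reset: what is moved stays moved. The work goes in short steps, Python scripts to look and compute and a shell command to move; the robot and the scene stay as the last step left them, time stands still between calls to the robot, and variables do not carry over. Pictures are saved under pics/ and viewed, and the job is handed in when it is done.

```bash
ls; mkdir -p pics; python3 - <<'E'
from cell import *
import cv2
print(get_state())
for n in ("scene","top","wrist"):
    print(n,camera_params(n))
    cv2.imwrite(f"pics/{n}0.png",capture(n)[:,:,::-1])
E
```

```text
pics
{'time': 0.0, 'joint_positions': array([ 6.93399663e+01,  6.67281926e+00,  8.26366999e+01, -2.91431436e-04,
        9.07571372e+01, -2.16683608e+00]), 'joint_velocities': array([ 0.1038099 , -0.12556186,  0.11359916, -0.08434922,  0.10314506,
       -0.00366514]), 'effort': array([-1.50479926e-03, -7.31981063e+01, -6.32494712e+01, -1.20293857e-04,
        6.15070952e-03,  7.20680100e-05]), 'tcp_pos': array([0.21405489, 0.63994726, 0.2305672 ]), 'ee_rot': array([-1.79933380e+02, -2.22903282e-03,  1.61506797e+02]), 'wrist_force': array([ 0.39098405,  0.12614278, -0.52197514]), 'wrist_torque': array([ 0.0342671 ,  0.06441549, -0.03039067]), 'gripper_width': 0.9983847898069251}
scene {'mtx': array([[513.68584734,   0.        , 319.35287531],
       [  0.        , 513.68584734, 238.8249393 ],
       [  0.        ,   0.        ,   1.        ]]), 'rvec': array([ 1.90272394,  1.22184228, -0.6114385 ]), 'tvec': array([-0.30351978, -0.2400826 ,  1.6973755 ])}
top {'mtx': array([[438.57282281,   0.        , 316.94967984],
       [  0.        , 438.57282281, 237.30315261],
       [  0.        ,   0.        ,   1.        ]]), 'rvec': array([ 2.15133876, -2.20663639,  0.03474443]), 'tvec': array([0.0791303 , 0.56128701, 1.08065222])}
wrist {'mtx': array([[372.51186611,   0.        , 321.67952524],
       [  0.        , 372.51186611, 242.58212922],
       [  0.        ,   0.        ,   1.        ]]), 'mount': array([[ 1.06109951e-03, -9.49167869e-01, -3.14768534e-01,
         8.06725500e-02],
       [ 9.99999418e-01,  9.45856206e-04,  5.18865630e-04,
        -6.82172109e-04],
       [-1.94764813e-04, -3.14768901e-01,  9.49168321e-01,
        -1.42760801e-01],
       [ 0.00000000e+00,  0.00000000e+00,  0.00000000e+00,
         1.00000000e+00]])}
```

View pics/scene0.png

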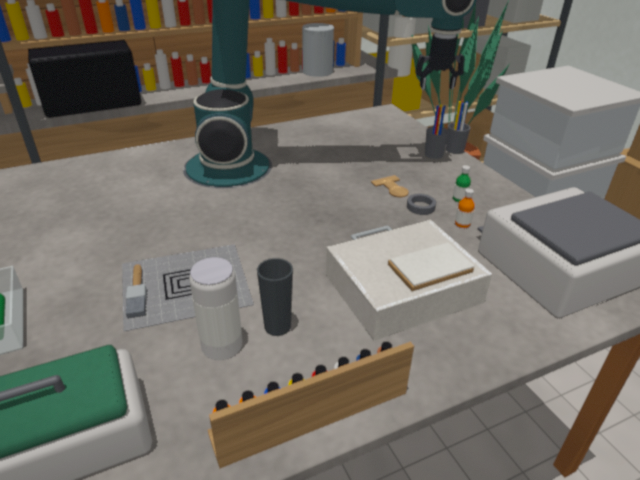

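View pics/top0.png

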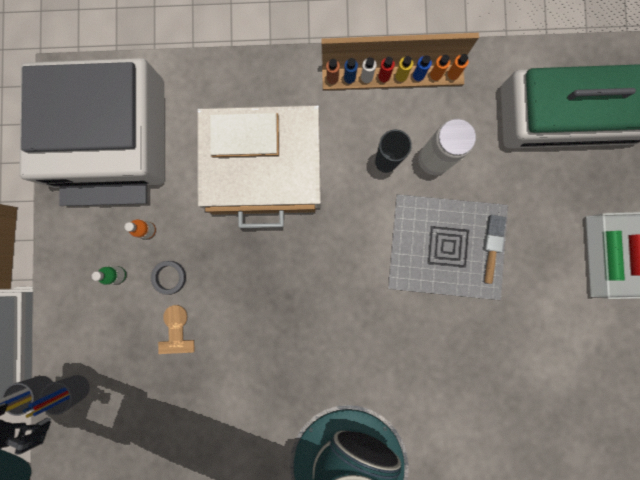

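View pics/wrist0.png

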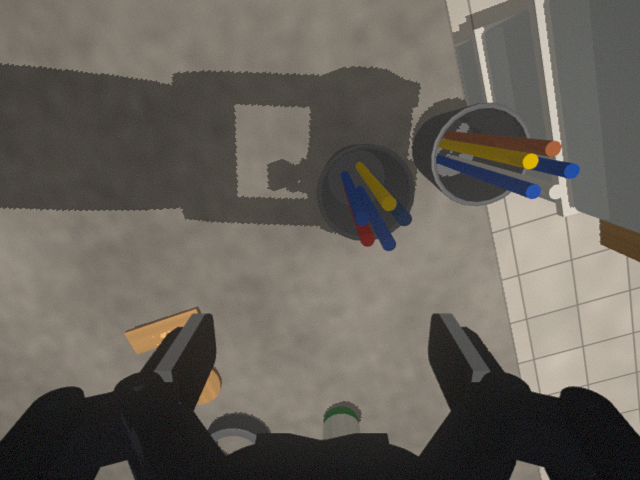

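The top view shows the chest at about (258,155) with its handle bar from (240,228) to (283,226), and the nested squares centred near (448,246). The tape is at (168,277), the paint bottles at (138,228) and (107,275), and the tub and tumbler behind the mat.

```bash
cat > h.py <<'E'
from cell import *
import cv2, numpy as np
from scipy.spatial.transform import Rotation as R
def pose(st=None):
    st=st or get_state()
    return np.array(st['tcp_pos']), R.from_euler('xyz',st['ee_rot'],degrees=True).as_matrix()
def cam(name,st=None):
    c=camera_params(name)
    if name=='wrist':
        p,M=pose(st); T=np.eye(4);T[:3,:3]=M;T[:3,3]=p
        W=T@c['mount']; return c['mtx'],W[:3,:3],W[:3,3]
    r=cv2.Rodrigues(c['rvec'])[0]
    return c['mtx'],r.T,-r.T@c['tvec']
def ray(C,uv):
    K,M,o=C
    return o,M@np.linalg.inv(K)@np.array([uv[0],uv[1],1.])
def onz(C,uv,z):
    o,d=ray(C,uv); return o+d*(z-o[2])/d[2]
def proj(C,P):
    K,M,o=C; q=K@(M.T@(np.asarray(P)-o)); return q[:2]/q[2]
def snap(name,fn):
    st=get_state(); im=capture(name)[:,:,::-1].copy(); cv2.imwrite('pics/'+fn,im); return im,cam(name,st)
def tomove(Pt,Mt):
    """shift mm (tool axes) and rotvec from current to target"""
    p,M=pose(); 
    return M.T@(Pt-p)*1000, R.from_matrix(M.T@Mt).as_rotvec()
E
python3 - <<'E'
from h import *
C=cam('top'); im=cv2.imread('pics/top0.png')
print('cam',C[2])
for n,uv,z in [('barL',(240,228),.063),('barR',(283,226),.063),('bar',(261.5,227),.063),('chest FL',(204,206),.086),('chest FR',(320,206),.086),('chest BL',(198,108),.086),('chest BR',(319,107),.086),('tape',(168,277),.024),('tubtop',(457,138),.2),('tumb',(397,145),.16),('sq',(448,246),.003),('p2',(136,228),.11),('p1',(98,276),.11)]:
    print(n,onz(C,uv,z).round(4))
g=cv2.cvtColor(im,cv2.COLOR_BGR2GRAY)
m=((g<75)*255).astype(np.uint8)[215:280,415:480]
cs,_=cv2.findContours(m,cv2.RETR_EXTERNAL,cv2.CHAIN_APPROX_NONE)
for c in cs:
    if cv2.contourArea(c)>100:
        r=cv2.minAreaRect(c); uv=np.array(r[0])+[415,215]; print(r,uv,onz(C,uv,.003))
        for b in cv2.boxPoints(r): print(onz(C,b+[415,215],.003).round(3))
# handle zoom
cv2.imwrite('pics/z0.png',cv2.resize(im[190:245,190:330],None,fx=5,fy=5,interpolation=cv2.INTER_CUBIC))
S=cam('scene');print(proj(S,onz(C,(261.5,227),.063)))
E
```

```text
cam [0.49903054 0.03692493 1.11297753]
barL [0.5878 0.2489 0.063 ]
barR [0.5898 0.1448 0.063 ]
bar [0.5888 0.1967 0.063 ]
chest FL [0.6405 0.3293 0.086 ]
chest FR [0.6327 0.0541 0.086 ]
chest BL [0.878  0.3415 0.086 ]
chest BR [0.8704 0.0506 0.086 ]
tape [0.4732 0.4392 0.024 ]
tubtop [ 0.7531 -0.2384  0.2   ]
tumb [ 0.7529 -0.1193  0.16  ]
sq [ 0.5334 -0.2636  0.003 ]
p2 [0.5903 0.4818 0.11  ]
p1 [0.4814 0.5707 0.11  ]
[368.61748142 229.17238083]
```

View pics/z0.png

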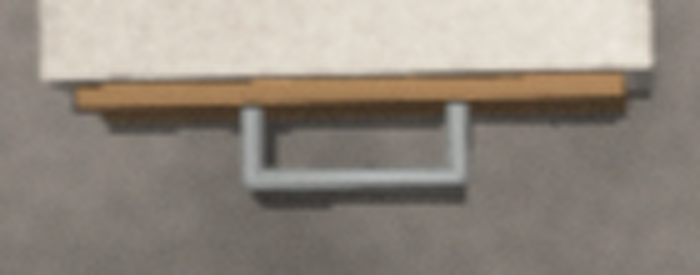

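The zoom shows the bar from about (239,226) to (283.5,225.5). I still need the chest's yaw from its top edges and a proper centre for the squares.

```bash
python3 - <<'E'
from h import *
C=cam('top'); im=cv2.imread('pics/top0.png')
hsv=cv2.cvtColor(im,cv2.COLOR_BGR2HSV); g=cv2.cvtColor(im,cv2.COLOR_BGR2GRAY)
# chest top: bright low-sat
m=((g>165)*255).astype(np.uint8); m[:, :180]=0; m[:,340:]=0; m[:90]=0; m[220:]=0
m=cv2.morphologyEx(m,cv2.MORPH_CLOSE,np.ones((15,15)))
c=max(cv2.findContours(m,cv2.RETR_EXTERNAL,cv2.CHAIN_APPROX_NONE)[0],key=cv2.contourArea)
r=cv2.minAreaRect(c); B=cv2.boxPoints(r); W=[onz(C,b,.086) for b in B]
for b,w in zip(B,W): print(b,w.round(4))
for i in range(4):
    d=W[(i+1)%4]-W[i]; print('edge',np.linalg.norm(d).round(4),np.degrees(np.arctan2(d[1],d[0])).round(2))
# handle: columns, bright grey in rows 220..232
for u in (245,250,255,261,267,272,277): 
    col=g[218:236,u].astype(int); print(u,col)
print('row',g[226,232:292])
print(g[246,425:472]); print(g[222:270,448])
E
```

```text
[196.00914 107.44879] [0.8795 0.3463 0.086 ]
[318.03998 104.95834] [0.8755 0.0527 0.086 ]
[320.35095 218.1969 ] [0.6039 0.054  0.086 ]
[198.32013 220.68735] [0.6059 0.3432 0.086 ]
edge 0.2936 -90.78
edge 0.2716 179.73
edge 0.2892 89.61
edge 0.2737 0.66
245 [ 93  93  95  94  97 110 147 160 152 118  68  59  61  72 103 108 107 110]
250 [117 116 116 116 118 130 153 167 147 116  74  62  61  76 105 107 108 105]
255 [116 114 112 110 110 118 156 173 147 114  67  60  63  79 110 113 113 113]
261 [114 114 112 110 111 124 160 177 143 101  67  66  84 117 120 118 115 115]
267 [122 122 118 119 118 127 162 182 141  96  68  72  84 118 120 122 124 125]
272 [123 120 124 125 126 133 165 180 137  84  71  72  89 122 122 119 121 118]
277 [122 124 120 123 123 135 161 177 135  81  70  70  88 119 125 123 125 124]
row [110 113 111 112 111 113 123 144 154 154 152 153 152 152 151 152 152 147
 147 151 148 148 152 147 147 147 147 144 147 143 142 143 142 141 140 141
 139 139 136 136 137 136 136 137 135 135 131 132 130 128 116 112 116 118
 119 121 119 118 118 119]
[138 137 135 108  68  71 106 132 133 125  95  71 102 128 134 119  89  69
 100 124 133 133 134 136 136 131 135 123  94  69 100 125 134 111  83  66
  94 124 133 132 100  67  91 121 131 131 133]
[150 150 138 135 129 109  69  75 111 133 134 112  68  70  99 128 129 107
  70  84 120 132 137 135 136 134 135 132 128 106  67  78 113 131 127 102
  70  82 119 130 129 102  67  84 122 133 134 139]
```

The bar's centre is at about (0.592, 0.199), the chest's yaw is within 1° of 0, and the squares are centred at about (0.5325, -0.2636). Measured sizes match the given ones (squares 94 mm against 96, chest 293 mm against 290). First I'll turn the tool so the jaws open along x, then go over the handle.

```bash
python3 -m pendant '{"delta_pos": [[0,0,0],[0,0,0],[0,0,0],[0,0,0],[0,0,0],[0,0,0],[0,0,0],[0,0,0],[0,0,0],[0,0,0]], "angular": [[0,0,0.1248],[0,0,0.1248],[0,0,0.1248],[0,0,0.1248],[0,0,0.1248],[0,0,0.1248],[0,0,0.1248],[0,0,0.1248],[0,0,0.1248],[0,0,0.1248]]}' 0.41 40
python3 -m pendant '{"delta_pos": [[-22,19,0],[-22,19,0],[-22,19,0],[-22,19,0],[-22,19,0],[-22,19,0],[-22,19,0],[-22,19,0],[-22,19,0],[-22,19,0]], "angular": [[0,0,0],[0,0,0],[0,0,0],[0,0,0],[0,0,0],[0,0,0],[0,0,0],[0,0,0],[0,0,0],[0,0,0]]}'
python3 -m pendant '{"delta_pos": [[-22,19,4],[-22,19,4],[-22,19,4],[-22,19,4],[-22,19,4],[-22,19,4],[-22,19,4],[-22,19,4],[-22,19,4],[-22,19,4]], "angular": [[0,0,0],[0,0,0],[0,0,0],[0,0,0],[0,0,0],[0,0,0],[0,0,0],[0,0,0],[0,0,0],[0,0,0]]}'
python3 -m pendant '{"delta_pos": [[0,0,0],[0,0,0]],"angular":[[0,0,0],[0,0,0]]}'
python3 - <<'E'
from h import *
im,C=snap('wrist','w1.png'); st=get_state(); print(st['joint_positions'].round(2),st['tcp_pos'],st['ee_rot'],st['wrist_force'])
print(proj(C,(.592,.149,.058)),proj(C,(.592,.249,.058)))
print(tomove(np.array([.592,.199,.042]),R.from_euler('xyz',[180,0,90],degrees=True).as_matrix()))
E
```

```text
time: 0.98
tcp_pos: [0.2141, 0.6401, 0.231]
ee_rot: [-180.0, 0.0, 89.6]
wrist_force: [-0.4, 0.1, -0.3]
gripper_width: 0.294
time: 1.82
tcp_pos: [0.4048, 0.4189, 0.2312]
ee_rot: [-180.0, 0.0, 90.0]
wrist_force: [0.0, -0.5, -0.3]
gripper_width: 0.298
time: 2.65
tcp_pos: [0.5948, 0.1988, 0.1909]
ee_rot: [-180.0, 0.0, 90.0]
wrist_force: [0.1, 0.1, -0.4]
gripper_width: 0.291
time: 2.82
tcp_pos: [0.5945, 0.1991, 0.1905]
ee_rot: [-179.9, 0.0, 89.9]
wrist_force: [-0.2, 0.7, -0.3]
gripper_width: 0.291
[1.626e+01 1.480e+00 9.178e+01 1.000e-02 8.679e+01 1.632e+01] [0.59407649 0.19992507 0.1909179 ] [-1.79952184e+02 -2.83766102e-04  8.99443933e+01] [0.04241226 0.1586569  0.58932187]
[318.73646808 288.12717562] [318.25478792 162.86784272]
(array([ -0.92782548,  -1.95131159, 148.91957089]), array([-8.34543449e-04, -5.35762411e-06, -9.70518451e-04]))
```

View pics/w1.png

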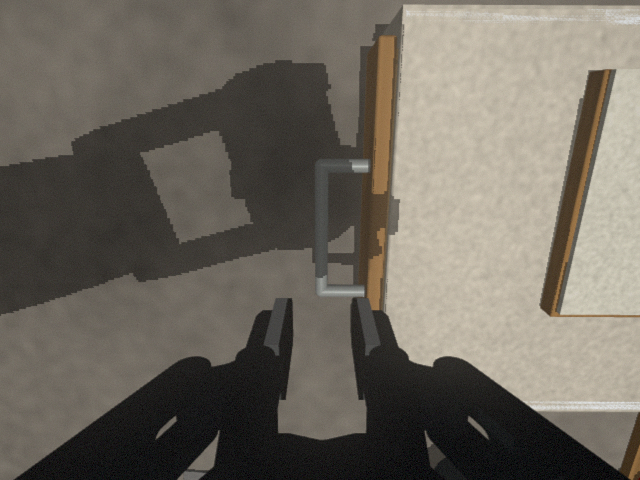

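The wrist view shows the bar at column 321, rows 160–292, which puts it at x≈0.594, y≈0.199, directly below the jaws. I'll descend, close on it, then pull.

```bash
python3 -m pendant '{"delta_pos": [[0,0,15],[0,0,15],[0,0,15],[0,0,15],[0,0,15],[0,0,15],[0,0,15],[0,0,15],[0,0,15],[0,0,14]], "angular": [[0,0,0],[0,0,0],[0,0,0],[0,0,0],[0,0,0],[0,0,0],[0,0,0],[0,0,0],[0,0,0],[0,0,0]]}'
python3 -m pendant '{"delta_pos": [[0,0,0],[0,0,0],[0,0,0],[0,0,0],[0,0,0],[0,0,0]],"angular":[[0,0,0],[0,0,0],[0,0,0],[0,0,0],[0,0,0],[0,0,0]]}' 1 40
```

```text
time: 3.7
tcp_pos: [0.594, 0.2001, 0.0406]
ee_rot: [-180.0, 0.0, 90.0]
wrist_force: [-0.3, -0.2, -0.5]
gripper_width: 0.295
time: 4.2
tcp_pos: [0.5928, 0.1998, 0.0401]
ee_rot: [-179.8, 0.1, 90.0]
wrist_force: [1.3, 0.9, -28.6]
gripper_width: 0.098
```

```bash
python3 -m pendant '{"delta_pos": [[0,-5,0],[0,-10,0],[0,-18,0],[0,-20,0],[0,-20,0],[0,-20,0],[0,-20,0],[0,-20,0],[0,-18,0],[0,-12,0]], "angular": [[0,0,0],[0,0,0],[0,0,0],[0,0,0],[0,0,0],[0,0,0],[0,0,0],[0,0,0],[0,0,0],[0,0,0]]}'
python3 -m pendant '{"delta_pos": [[0,-5,0],[0,-4,0],[0,-4,0],[0,-3,0],[0,-2,0],[0,-2,0]],"angular":[[0,0,0],[0,0,0],[0,0,0],[0,0,0],[0,0,0],[0,0,0]]}'
```

```text
time: 5.03
tcp_pos: [0.4282, 0.2007, 0.0402]
ee_rot: [-179.8, -0.1, 90.0]
wrist_force: [2.2, 14.7, -38.3]
gripper_width: 0.099
time: 5.53
tcp_pos: [0.415, 0.2001, 0.0426]
ee_rot: [179.4, -0.0, 90.0]
wrist_force: [67.9, 2.8, -54.9]
gripper_width: 0.097
```

The x force rose to 68 N after only about 178 mm of tool travel, so I'll look before pulling further.

```bash
python3 - <<'E'
from h import *
im,C=snap('top','t2.png'); st=get_state(); print(st['tcp_pos'],st['wrist_force'],st['time'])
cv2.imwrite('pics/t2z.png',cv2.resize(im[80:340,180:340],None,fx=3.2,fy=2.3))
cv2.imwrite('pics/t2z.png',cv2.resize(im[90:340,180:340],None,fx=2.4,fy=2.4,interpolation=cv2.INTER_CUBIC))
snap('scene','s2.png'); snap('wrist','w2.png')
E
```

```text
[0.41537132 0.20002785 0.04330394] [ 35.38183159  -3.05364942 -26.0761655 ] 5.5833
```

View pics/t2z.png

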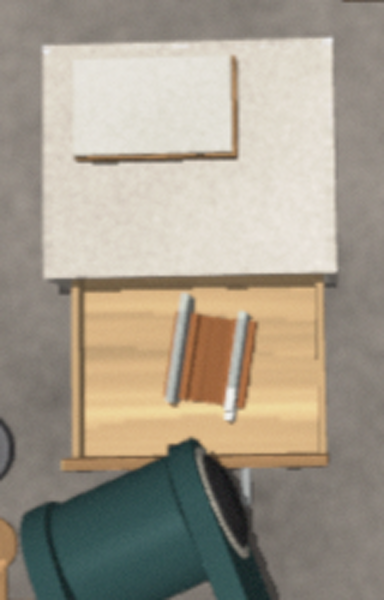

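View pics/w2.png

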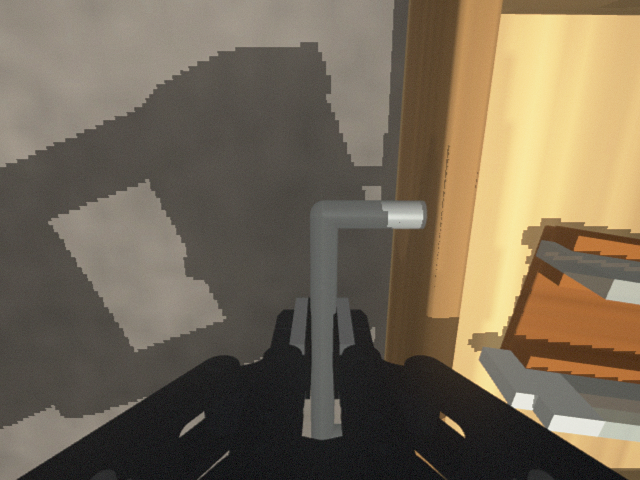

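View pics/s2.png

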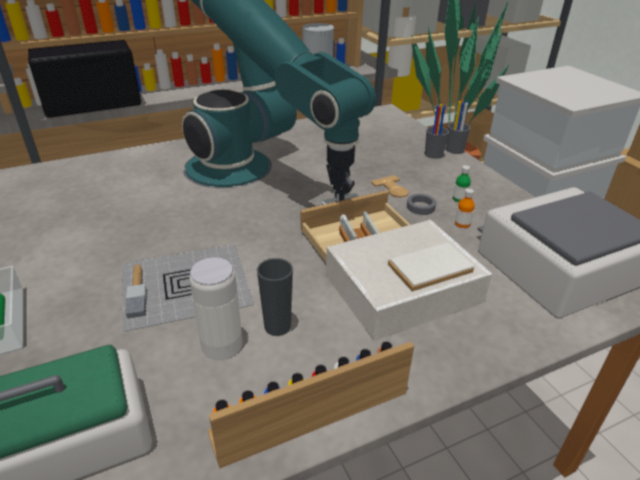

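The drawer is well out, and the rack is inside it with two plates. I'll measure the panel's travel from its outer top edge in the two top pictures.

```bash
python3 - <<'E'
from h import *
C=cam('top'); a=cv2.imread('pics/top0.png'); b=cv2.imread('pics/t2.png')
for u in (210,225,308): 
    print(u,'before',list(map(tuple,a[202:220,u,:][:, [0,2]])))
    print(u,'after',list(map(tuple,b[276:294,u,:][:, [0,2]])))
E
```

```text
210 before [(np.uint8(200), np.uint8(221)), (np.uint8(197), np.uint8(217)), (np.uint8(195), np.uint8(216)), (np.uint8(170), np.uint8(190)), (np.uint8(89), np.uint8(122)), (np.uint8(79), np.uint8(145)), (np.uint8(87), np.uint8(163)), (np.uint8(88), np.uint8(164)), (np.uint8(85), np.uint8(159)), (np.uint8(60), np.uint8(114)), (np.uint8(53), np.uint8(85)), (np.uint8(77), np.uint8(96)), (np.uint8(103), np.uint8(114)), (np.uint8(116), np.uint8(132)), (np.uint8(117), np.uint8(131)), (np.uint8(121), np.uint8(135)), (np.uint8(122), np.uint8(137)), (np.uint8(123), np.uint8(137))]
210 after [(np.uint8(124), np.uint8(184)), (np.uint8(125), np.uint8(185)), (np.uint8(121), np.uint8(182)), (np.uint8(113), np.uint8(175)), (np.uint8(99), np.uint8(157)), (np.uint8(81), np.uint8(145)), (np.uint8(94), np.uint8(171)), (np.uint8(91), np.uint8(169)), (np.uint8(92), np.uint8(169)), (np.uint8(93), np.uint8(160)), (np.uint8(96), np.uint8(125)), (np.uint8(113), np.uint8(128)), (np.uint8(119), np.uint8(130)), (np.uint8(117), np.uint8(130)), (np.uint8(118), np.uint8(132)), (np.uint8(120), np.uint8(134)), (np.ui
[... 1654 characters left out ...]
8(107), np.uint8(121)), (np.uint8(110), np.uint8(124)), (np.uint8(111), np.uint8(125)), (np.uint8(107), np.uint8(119))]
308 after [(np.uint8(134), np.uint8(219)), (np.uint8(129), np.uint8(212)), (np.uint8(108), np.uint8(177)), (np.uint8(76), np.uint8(135)), (np.uint8(93), np.uint8(176)), (np.uint8(94), np.uint8(176)), (np.uint8(94), np.uint8(175)), (np.uint8(89), np.uint8(161)), (np.uint8(88), np.uint8(127)), (np.uint8(111), np.uint8(127)), (np.uint8(117), np.uint8(130)), (np.uint8(116), np.uint8(128)), (np.uint8(113), np.uint8(127)), (np.uint8(113), np.uint8(128)), (np.uint8(115), np.uint8(124)), (np.uint8(111), np.uint8(125)), (np.uint8(111), np.uint8(124)), (np.uint8(110), np.uint8(122))]
```

```bash
python3 -m pendant '{"delta_pos": [[0,0,0],[0,0,0]],"angular":[[0,0,0],[0,0,0]]}'; python3 -m pendant '{"delta_pos": [[0,-2,0],[0,0,0]],"angular":[[0,0,0],[0,0,0]]}';  python3 - <<'E'
from h import *
st=get_state(); print(st)
E
```

```text
time: 5.85
tcp_pos: [0.4153, 0.2, 0.0436]
ee_rot: [179.4, -0.0, 90.0]
wrist_force: [43.5, -0.6, -31.5]
gripper_width: 0.094
time: 6.02
tcp_pos: [0.415, 0.2, 0.0439]
ee_rot: [179.1, -0.1, 90.0]
wrist_force: [65.4, -1.2, -43.8]
gripper_width: 0.097
{'time': 6.0167, 'joint_positions': array([ 22.74585431, -14.96186139, 120.85946578,  -0.31547902,
        73.21592868,  22.86470212]), 'joint_velocities': array([-0.05344878,  0.30340519, -0.30074001,  0.12964113,  0.26689888,
       -0.13013926]), 'effort': array([ 1.32415321e+01, -5.21116447e+01, -5.24395502e+01,  6.47761166e+00,
        1.59302384e+01, -1.03058861e-02]), 'tcp_pos': array([0.41502816, 0.19999489, 0.04385528]), 'ee_rot': array([ 1.79065508e+02, -6.47641848e-02,  8.99704435e+01]), 'wrist_force': array([ 65.41363841,  -1.16529114, -43.8423939 ]), 'wrist_torque': array([ -0.01167566, -10.06384158,  -0.05626129]), 'gripper_width': 0.09733605479101598}
```

Both the picture and the tool put the travel at 178 mm, ending at a stiff stop (65 N for about 6 mm of overcommand). In the first picture the panel's face stood about 12 mm proud of the chest front. So the drawer may have started about 12 mm open, and 12 + 178 = 190 mm would match the stop. Nothing in the views blocks the drawer. I'll unload, release and rise, then check.

```bash
python3 -m pendant '{"delta_pos": [[0,2,0],[0,2,0],[0,2,0],[0,0,0]],"angular":[[0,0,0],[0,0,0],[0,0,0],[0,0,0]]}';  python3 -m pendant '{"delta_pos": [[0,0,0],[0,0,0],[0,0,0],[0,0,0],[0,0,0]],"angular":[[0,0,0],[0,0,0],[0,0,0],[0,0,0],[0,0,0]]}' 0.41
python3 -m pendant '{"delta_pos": [[0,0,-10],[0,0,-20],[0,0,-25],[0,0,-25],[0,0,-25],[0,0,-25],[0,0,-25],[0,0,-15],[0,0,0]],"angular":[[0,0,0],[0,0,0],[0,0,0],[0,0,0],[0,0,0],[0,0,0],[0,0,0],[0,0,0],[0,0,0]]}'
```

```text
time: 6.35
tcp_pos: [0.416, 0.2, 0.0436]
ee_rot: [179.9, 0.0, 90.0]
wrist_force: [1.0, -6.1, 1.7]
gripper_width: 0.091
time: 6.77
tcp_pos: [0.4152, 0.2003, 0.0425]
ee_rot: [180.0, -0.0, 90.0]
wrist_force: [0.2, -0.4, 0.2]
gripper_width: 0.297
time: 7.52
tcp_pos: [0.4159, 0.2005, 0.2167]
ee_rot: [179.7, -0.1, 90.0]
wrist_force: [-0.1, -0.5, -0.5]
gripper_width: 0.297
```

```bash
python3 -m pendant '{"delta_pos": [[-4,12,-6],[-5,15,-6],[-5,15,-6],[-5,15,-6],[-5,15,-6],[-5,12,-4],[0,0,0],[0,0,0]],"angular":[[0,0,0],[0,0,0],[0,0,0],[0,0,0],[0,0,0],[0,0,0],[0,0,0],[0,0,0]]}'
python3 - <<'E'
from h import *
print(get_state()['tcp_pos'],get_state()['ee_rot'])
snap('wrist','w3.png'); im,_=snap('top','t3.png'); cv2.imwrite('pics/t3z.png',cv2.resize(im[190:300,195:325],None,fx=5,fy=5,interpolation=cv2.INTER_CUBIC))
E
```

```text
time: 8.18
tcp_pos: [0.4991, 0.171, 0.2458]
ee_rot: [-179.9, 0.0, 90.0]
wrist_force: [0.0, 0.2, -0.7]
gripper_width: 0.292
[0.49909767 0.17095347 0.24582516] [-1.79945862e+02  7.90142433e-03  8.99571048e+01]
```

View pics/w3.png

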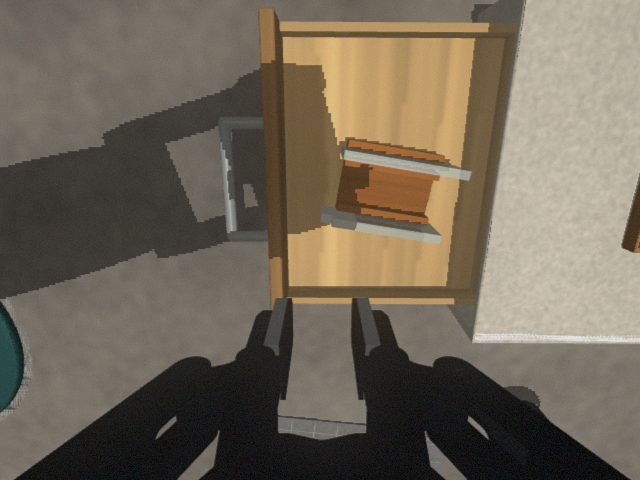

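View pics/t3z.png

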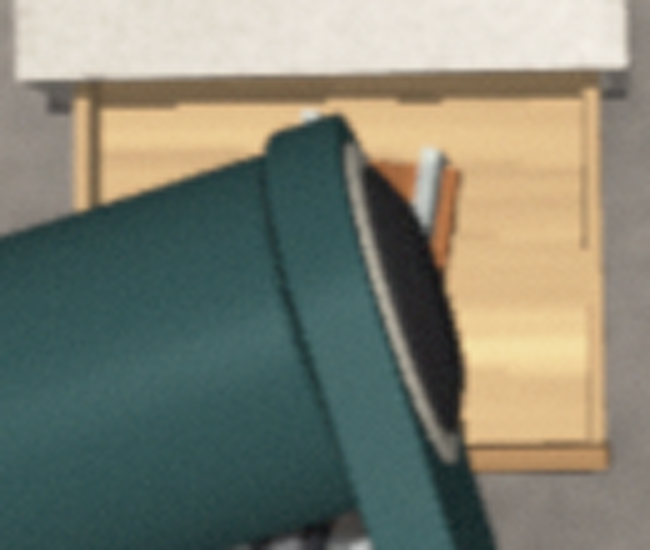

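The swatch is the lower plate in w3, at (322–440, 205–242), which is the −y slot. Its frosted end is at the left, towards the robot. I'll zoom in to find the label face.

```bash
python3 - <<'E'
from h import *
a=cv2.imread('pics/w3.png')[125:260,300:490]; b=cv2.imread('pics/t2.png')[205:275,240:300]; c=cv2.imread('pics/s2.png')[195:255,320:410]; d=cv2.imread('pics/w2.png')[210:450,450:640]
f=lambda i,w,h:cv2.resize(i,(w,h),interpolation=cv2.INTER_CUBIC)
out=np.zeros((600,800,3),np.uint8); out[:300,:420]=f(a,420,300); out[:350,420+80:420+380]=f(b,300,350); out[300:600,:450]=f(c,450,300); out[350:600,480:678]=f(d,198,250)
cv2.imwrite('pics/z3.png',out)
E
```

```text
(no output)
```

View pics/z3.png

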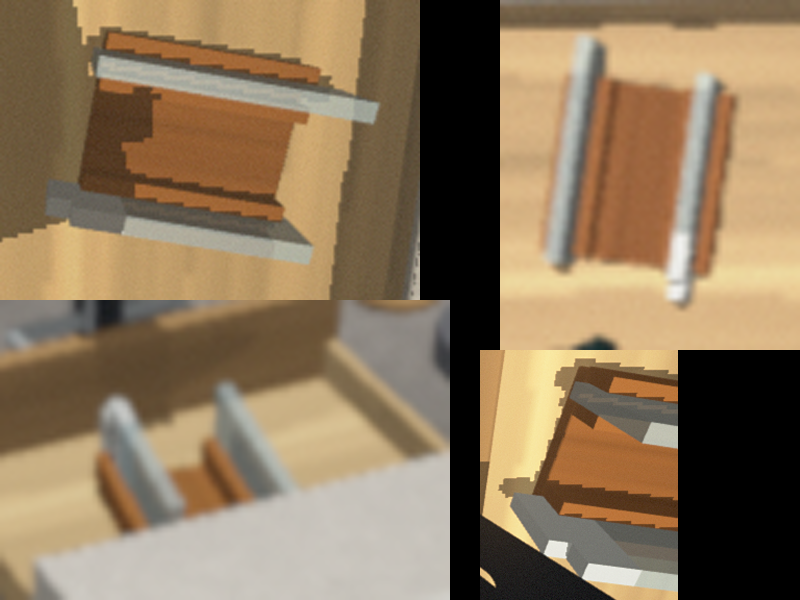

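The zooms show a frosted, unlabelled +y face on the swatch, with the notch at the outer end nearer the robot. By handedness (frosted end about −X, notch edge up), the label is on the face towards world −Y. Next I'll get position and yaw from the w3 and t2 pixels.

```bash
python3 - <<'E'
from h import *
st=get_state(); C=cam('wrist',st); T=cam('top')
z=.067
A=onz(C,(440.3,238.9),z); B=onz(C,(357.5,226),z)
print('wrist clear end',A.round(4),'frost boundary',B.round(4),np.linalg.norm(A-B),'exp .078', np.degrees(np.arctan2(*(A-B)[1::-1])))
A2=onz(T,(281.2,220.3),z);B2=onz(T,(277,251.5),z)
print('top',A2.round(4),B2.round(4),np.linalg.norm(A2-B2), np.degrees(np.arctan2(*(A2-B2)[1::-1])))
for uv in [(98,62),(378,112)]:
    print('blank',onz(C,np.array(uv)/2.216+[300,125],z).round(4))
E
```

```text
wrist clear end [0.606  0.1485 0.067 ] frost boundary [0.5306 0.1606 0.067 ] 0.07636906538045639 exp .078 -9.063829143556232
top [0.6033 0.1484 0.067 ] [0.5287 0.16   0.067 ] 0.07550055075025225 -8.802839356796559
blank [0.5174 0.2244 0.067 ]
blank [0.6262 0.2056 0.067 ]
```

Both cameras agree: the swatch's centre is at about (0.5515, 0.157), its frosted-to-clear direction is at yaw −9°, and the label faces −Y. Before grasping, I'll try a small tilt in free air. It will give the tool length and wrist geometry for planning the final tipped pose.

```bash
cat > st.py <<'E'
from h import *
st=get_state(); print(repr(st['joint_positions'].round(3).tolist()),st['tcp_pos'].round(4).tolist(),st['ee_rot'].round(2).tolist(),round(st['time'],2))
E
python3 st.py; python3 -m pendant '{"delta_pos": [[0,0,0],[0,0,0],[0,0,0],[0,0,0]],"angular":[[-0.12,0,0],[-0.12,0,0],[-0.12,0,0],[0,0,0]]}';python3 st.py
python3 -m pendant '{"delta_pos": [[0,0,0],[0,0,0],[0,0,0],[0,0,0]],"angular":[[0,0.12,0],[0,0.12,0],[0,0.12,0],[0,0,0]]}';python3 st.py
```

```text
[16.186, -12.155, 99.397, 0.008, 92.801, 16.182] [0.4985, 0.1713, 0.2458] [-179.96, 0.0, 90.01] 8.28
time: 8.62
tcp_pos: [0.497, 0.1715, 0.2457]
ee_rot: [159.0, -0.0, 90.1]
wrist_force: [-1.7, -1.1, -0.6]
gripper_width: 0.296
[20.122, -25.321, 111.239, -7.304, 74.339, 20.783] [0.497, 0.1715, 0.2457] [158.98, -0.03, 90.09] 8.62
time: 8.95
tcp_pos: [0.4989, 0.1701, 0.2459]
ee_rot: [158.1, -19.7, 97.6]
wrist_force: [-0.2, 0.2, -0.8]
gripper_width: 0.298
[5.703, -27.98, 114.593, 19.998, 71.937, -0.636] [0.4989, 0.1701, 0.2459] [158.12, -19.73, 97.56] 8.95
```

```bash
cat > fk.py <<'E'
import numpy as np
from scipy.spatial.transform import Rotation as R
from scipy.optimize import least_squares
D=[([69.34,6.673,82.637,0,90.757,-2.167],[.21405,.63995,.23057],[-179.93,0,161.5]),
([16.26,1.48,91.78,.01,86.79,16.32],[.59408,.19993,.19092],[-179.95,0,89.94]),
([22.746,-14.962,120.859,-.315,73.216,22.865],[.41503,.19999,.04386],[179.07,-.06,89.97]),
([16.186,-12.155,99.397,.008,92.801,16.182],[.4985,.1713,.2458],[-179.96,0,90.01]),
([20.122,-25.321,111.239,-7.304,74.339,20.783],[.497,.1715,.2457],[158.98,-.03,90.09]),
([5.703,-27.98,114.593,19.998,71.937,-.636],[.4989,.1701,.2459],[158.12,-19.73,97.56])]
def fk(q,p,s4=1,s6=1):
    r0,z0,L1,a3,L2,Lt,d=p; q=np.radians(q)
    r=R.from_rotvec
    A=r([0,0,q[0]]); x=A.apply([r0,d,z0])
    A=A*r([0,q[1],0]); x=x+A.apply([0,0,L1])
    A=A*r([0,q[2],0]); x=x+A.apply([a3,0,L2])
    A=A*r([0,0,s4*q[3]])*r([0,q[4],0]); x=x+A.apply([0,0,Lt])
    A=A*r([0,0,s6*q[5]])
    return x,A
def fit(s4):
    f=lambda p:np.concatenate([fk(q,p,s4)[0]-np.array(t) for q,t,_ in D])
    return least_squares(f,[0,.18,.52,0,.6,.4,0])
if __name__=='__main__':
    for s4 in (1,-1):
        s=fit(s4); print(s4,s.x.round(4),np.abs(s.fun).max())
        for s6 in (1,-1):
          for q,t,e in D: 
            off=fk(q,s.x,s4,s6)[1].inv()*R.from_euler('xyz',e,degrees=True); print(s6,off.as_rotvec(degrees=True).round(1))
E
python3 fk.py
```

```text
1 [0.     0.1377 0.4596 0.0815 0.6203 0.2897 0.0255] 3.5066227654173554e-05
1 [ 0.  0. 90.]
1 [-0.  0. 90.]
1 [ 0. -0. 90.]
1 [-0.  0. 90.]
1 [ 0.  0. 90.]
1 [-0.  0. 90.]
-1 [ 0.   0.  85.7]
-1 [ -0.    0.  122.6]
-1 [  0.    0.  135.7]
-1 [ -0.   -0.  122.4]
-1 [  0.    0.  131.6]
-1 [-0.   0.  88.7]
-1 [-0.0688  0.1691  0.1987  0.292   0.6939 -0.1528  0.03  ] 0.06610433931530496
1 [ 0.  0. 90.]
1 [-0.  0. 90.]
1 [ 0.3 -0.6 89.8]
1 [-0.  0. 90.]
1 [  6.4 -14.1  85.6]
1 [-31.   30.3  98.6]
-1 [ 0.   0.  85.7]
-1 [ -0.    0.  122.6]
-1 [  0.6  -0.5 135.5]
-1 [ -0.    0.  122.4]
-1 [ 12.3 -12.3 126.8]
-1 [-30.6  30.6  97.4]
```

The fit reproduces all six poses to 0.04 mm. Now I'll search the azimuth and tip of the final pose for the one with the most joint margin.

```bash
cat > ik.py <<'E'
from fk import *
P=fit(1).x
lo=np.array([-162.19,-47.58,4.15,-65.23,.69,-170.13]);hi=np.array([162.19,125.68,143.07,245.23,171.88,170.13])
OFF=R.from_euler('z',90,degrees=True)
def tool(q):
    x,A=fk(q,P); return x,A*OFF
def ik(x,A,q0):
    def f(q):
        a,B=tool(q); return np.r_[(a-x)*10,(A.inv()*B).as_rotvec()]
    s=least_squares(f,np.clip(q0,lo+.5,hi-.5),bounds=(lo,hi),x_scale=50); return s.x,np.abs(s.fun).max()
def final(phi,beta,z=.205,sq=(.5325,-.2636),off=(-.059,0,-.0035)):
    # tool z = d: azimuth phi, beta below horizontal ; tool y: up-ish
    p,b=np.radians([phi,beta]); h=np.array([np.cos(p),np.sin(p),0]); u=np.array([0,0,1.])
    d=h*np.cos(b)-u*np.sin(b); y=u*np.cos(b)+h*np.sin(b); x=np.cross(y,d)
    A=R.from_matrix(np.c_[x,y,d]); t=np.array([*sq,z])-A.apply(off); return t,A
if __name__=='__main__':
    for beta in (30,40):
      for phi in range(-180,180,20):
        t,A=final(phi,beta); best=None
        for q0 in ([-20,-10,110,0,40,0],[-20,-10,110,90,60,0],[-20,0,100,-40,60,60],[-20,0,100,60,60,-60],[-30,-20,120,0,90,100],[-20,0,100,150,60,-60]):
            q,e=ik(t,A,q0)
            if e<1e-3:
                mg=np.min(np.r_[q-lo,hi-q])
                if best is None or mg>best[0]: best=(mg,q)
        if best: print(beta,phi,'margin',best[0].round(1),best[1].round(0))
E
python3 ik.py
```

```text
30 -180 margin 24.7 [-24.  32.  67. -30. 134. 145.]
30 -160 margin 24.0 [-18.  29.  71. -41. 125. 132.]
30 -140 margin 16.1 [-13.  24.  78. -49. 114. 121.]
30 -120 margin 10.2 [ -8.  16.  88. -55. 101. 113.]
30 -100 margin 5.4 [ -5.   7.  98. -60.  86. 106.]
30 -80 margin 2.0 [ -4.  -3. 109. -63.  71.  98.]
30 -60 margin 2.3 [ -6. -15. 120. -63.  52.  85.]
30 -40 margin 15.0 [-13. -27. 128. -49.  32.  59.]
30 -20 margin 10.4 [-25. -35. 133.  12.  22. -14.]
30 0 margin 11.2 [-40. -33. 132.  55.  43. -69.]
30 20 margin 17.1 [-50. -24. 126.  62.  67. -91.]
30 40 margin 26.3 [ -54.  -12.  117.   60.   86. -105.]
30 60 margin 37.0 [ -54.   -0.  106.   54.  102. -116.]
30 80 margin 43.1 [ -51.   10.   95.   46.  115. -127.]
30 100 margin 31.0 [ -47.   19.   85.   36.  126. -139.]
30 120 margin 15.7 [ -42.   26.   76.   22.  135. -154.]
30 160 margin 5.8 [-30.  33.  66. -14. 140. 164.]
40 -180 margin 22.1 [-25.  27.  70. -24. 128. 148.]
40 -160 margin 31.0 [-20.  25.  73. -34. 120. 133.]
40 -140 margin 23.7 [-15.  20.  79. -42. 109. 121.]
40 -120 margin 18.5 [-11.  13.  87. -47.  97. 111.]
40 -100 margin 14.9 [ -8.   5.  97. -50.  84. 101.]
40 -80 margin 13.7 [ -7.  -5. 106. -51.  70.  89.]
40 -60 margin 17.5 [ -8. -15. 116. -48.  54.  72.]
40 -40 margin 20.2 [-14. -25. 123. -31.  39.  42.]
40 -20 margin 16.2 [-25. -31. 127.   7.  35.  -9.]
40 0 margin 16.5 [-37. -31. 127.  39.  48. -54.]
40 20 margin 21.0 [-46. -24. 122.  50.  67. -81.]
40 40 margin 28.6 [-51. -14. 114.  50.  84. -99.]
40 60 margin 37.8 [ -51.   -3.  105.   46.   98. -113.]
40 80 margin 43.9 [ -49.    6.   96.   39.  110. -126.]
40 100 margin 30.0 [ -46.   14.   86.   30.  120. -140.]
40 120 margin 14.0 [ -41.   21.   78.   18.  128. -156.]
40 160 margin 4.3 [-31.  28.  69. -11. 132. 166.]
```

At 40° of tip, azimuth −60° leaves 17° of joint margin. It also keeps the gripper clear of the tub and tumbler and follows naturally from a grasp at yaw −9°. I'll undo the test tilt, turn to yaw −9°, and move over the plate's clear part.

```bash
python3 -m pendant '{"delta_pos": [[0,0,0],[0,0,0],[0,0,0],[0,0,0],[0,0,0],[0,0,0],[0,0,0]],"angular":[[0,-0.12,0],[0,-0.12,0],[0,-0.12,0],[0.12,0,0],[0.12,0,0],[0.12,0,0],[0,0,0.1234]]}' 0.0 40
python3 -m pendant '{"delta_pos": [[0,0,0],[0,0,0],[0,0,0],[0,0,0],[0,0,0],[0,0,0],[0,0,0],[0,0,0],[0,0,0],[0,0,0]],"angular":[[0,0,0.1234],[0,0,0.1234],[0,0,0.1234],[0,0,0.1234],[0,0,0.1234],[0,0,0.1234],[0,0,0.1234],[0,0,0.1234],[0,0,0.1234],[0,0,0.1234]]}'
python3 -m pendant '{"delta_pos": [[0,0,0],[0,0,0],[0,0,0],[19,1.5,12],[19,1.5,12],[19,1.5,12],[18,1.5,12],[0,0,0],[0,0,0]],"angular":[[0,0,0.1234],[0,0,0.1234],[0,0,0.1234],[0,0,0],[0,0,0],[0,0,0],[0,0,0],[0,0,0],[0,0,0]]}'
python3 - <<'E'
from h import *
st=get_state(); im,C=snap('wrist','w4.png'); print(st['joint_positions'].round(1),st['tcp_pos'].round(4),st['ee_rot'].round(2),st['gripper_width'])
c=np.array([.5515,.157]);u=np.array([np.cos(np.radians(-9)),np.sin(np.radians(-9))]);n=np.array([-u[1],u[0]])
for s,t in [(.055,.004),(.055,-.004),(-.045,-.004),(-.045,.004),(-.023,-.004)]: print(s,t,proj(C,np.r_[c+s*u+t*n,.067]).round(1))
cv2.imwrite('pics/w4z.png',cv2.resize(im[60:320,150:500],(800,594),interpolation=cv2.INTER_CUBIC))
E
```

```text
time: 9.53
tcp_pos: [0.5002, 0.1716, 0.2452]
ee_rot: [-179.5, 0.4, 83.1]
wrist_force: [0.7, 0.4, 0.2]
gripper_width: 0.499
time: 10.37
tcp_pos: [0.4991, 0.1713, 0.2464]
ee_rot: [179.7, 0.1, 11.8]
wrist_force: [0.3, -0.5, -0.3]
gripper_width: 0.503
time: 11.12
tcp_pos: [0.5722, 0.1536, 0.1973]
ee_rot: [179.8, 0.1, -9.0]
wrist_force: [-0.2, 1.3, 0.4]
gripper_width: 0.5
[ 12.6  -2.9  95.5  -0.2  87.6 111.7] [0.5722 0.1536 0.1973] [ 1.7976e+02  1.0000e-01 -9.0300e+00] 0.4995390770914417
0.055 0.004 [314.4 186.1]
0.055 -0.004 [325.3 186.1]
-0.045 -0.004 [324.8 307.5]
-0.045 0.004 [315.1 307.5]
-0.023 -0.004 [324.9 283. ]
```

View pics/w4.png

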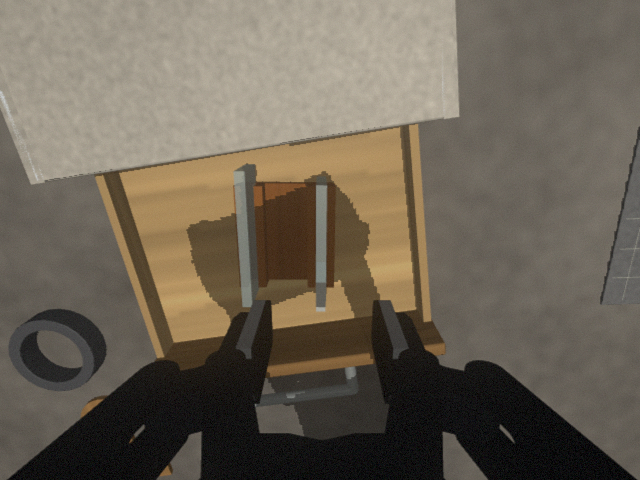

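View pics/w4z.png

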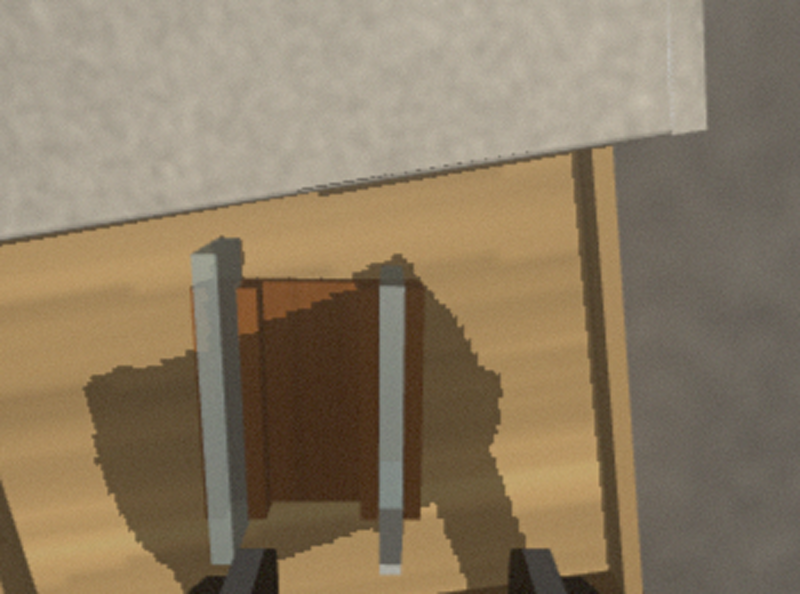

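The w4 view shows the swatch's top edge from (322,185) to the frosting at (321,283), within 1.3 mm of the prediction. The fingers will straddle only the clear part. I'll shift 1 mm in tool y, descend and close.

```bash
python3 -m pendant '{"delta_pos": [[0,1,18],[0,0,18],[0,0,18],[0,0,18],[0,0,18],[0,0,18],[0,0,17],[0,0,15],[0,0,9],[0,0,6]],"angular":[[0,0,0],[0,0,0],[0,0,0],[0,0,0],[0,0,0],[0,0,0],[0,0,0],[0,0,0],[0,0,0],[0,0,0]]}'
python3 -m pendant '{"delta_pos": [[0,0,0],[0,0,0],[0,0,0]],"angular":[[0,0,0],[0,0,0],[0,0,0]]}'
python3 -m pendant '{"delta_pos": [[0,0,0],[0,0,0],[0,0,0],[0,0,0],[0,0,0],[0,0,0],[0,0,0],[0,0,0]],"angular":[[0,0,0],[0,0,0],[0,0,0],[0,0,0],[0,0,0],[0,0,0],[0,0,0],[0,0,0]]}' 1 40
python3 - <<'E'
from h import *
snap('wrist','w5.png')
E
python3 st.py
```

```text
time: 12.0
tcp_pos: [0.5717, 0.1529, 0.0432]
ee_rot: [179.9, -0.0, -9.0]
wrist_force: [-0.4, 0.6, 0.4]
gripper_width: 0.5
time: 12.25
tcp_pos: [0.5726, 0.1527, 0.0445]
ee_rot: [-180.0, -0.1, -9.0]
wrist_force: [-0.4, 0.1, -0.3]
gripper_width: 0.501
time: 12.92
tcp_pos: [0.5723, 0.1525, 0.0437]
ee_rot: [-180.0, -0.0, -9.0]
wrist_force: [-1.0, -0.8, 5.8]
gripper_width: 0.083
[12.457, 2.999, 104.406, -0.001, 72.564, 111.444] [0.5723, 0.1525, 0.0438] [-179.99, -0.03, -8.99] 12.97
```

View pics/w5.png

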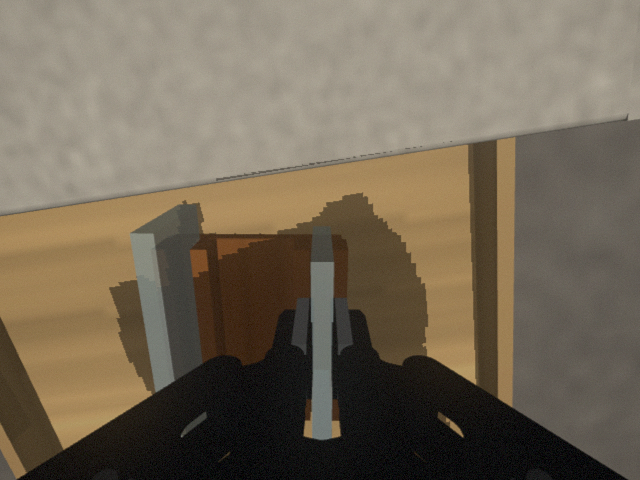

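The plate is between the pads at columns 311–333, and the gripper width of 0.083 is about 7 mm, matching the 8 mm plate. I'll lift slowly, then quicken.

```bash
python3 -m pendant '{"delta_pos": [[0,0,-3],[0,0,-5],[0,0,-6],[0,0,-6],[0,0,-8],[0,0,-8],[0,0,-8],[0,0,0]],"angular":[[0,0,0],[0,0,0],[0,0,0],[0,0,0],[0,0,0],[0,0,0],[0,0,0],[0,0,0]]}' 1 50
python3 - <<'E'
from h import *
snap('wrist','w6.png')
E
```

```text
time: 13.63
tcp_pos: [0.5729, 0.1527, 0.0896]
ee_rot: [-179.9, -0.1, -9.0]
wrist_force: [-0.0, 0.5, -0.5]
gripper_width: 0.083
```

View pics/w6.png

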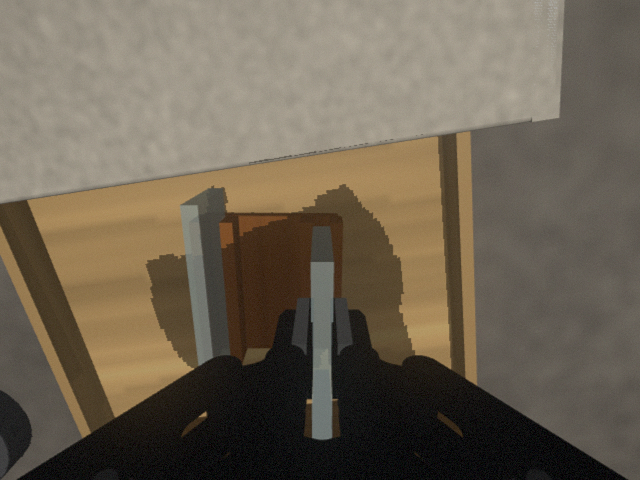

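```bash
python3 -m pendant '{"delta_pos": [[0,0,-12],[0,0,-22],[0,0,-28],[0,0,-28],[0,0,-28],[0,0,-28],[0,0,-25],[0,0,-15],[0,0,-6],[0,0,0]],"angular":[[0,0,0],[0,0,0],[0,0,0],[0,0,0],[0,0,0],[0,0,0],[0,0,0],[0,0,0],[0,0,0],[0,0,0]]}'
python3 - <<'E'
from h import *
import ik
from scipy.spatial.transform import Slerp
st=get_state(); p,M=pose(); q=st['joint_positions']
for phi in (-99,-80,-60):
    # plate in tool: grasp depth -> frosted mid offset
    t,A=ik.final(phi,40,z=.205,off=(-.059,0,-.0035))
    print(phi,'target tcp',t.round(4))
    sh=M.T@(t-p)*1000; rv=R.from_matrix(M.T@A.as_matrix()).as_rotvec(); print(' shift',sh.round(1),'rotvec',rv.round(4),np.linalg.norm(rv).round(3))
    qq=q.copy(); S=R.from_matrix(M)
    for k in np.linspace(0,1,6): qq,e=ik.ik(p+(t-p)*k,S,qq); 
    print('  after shift',qq.round(0),e)
    for k in np.linspace(0,1,9):
        qq,e=ik.ik(t,S*R.from_rotvec(rv*k),qq); 
        if k in(.5,1): print('  ',k,qq.round(1),e.round(5))
E
python3 st.py
```

```text
time: 14.52
tcp_pos: [0.5723, 0.1526, 0.2802]
ee_rot: [-180.0, -0.1, -9.0]
wrist_force: [0.2, -0.2, -0.8]
gripper_width: 0.081
-99 target tcp [ 0.5904 -0.2755  0.2028]
 shift [ 84.6 420.   77.3] rotvec [-8.731e-01 -1.200e-03 -2.000e-04] 0.873
  after shift [-27.   4.  88.   0.  88.  72.] 3.627109519952268e-10
   0.5 [-16.6   2.1  92.6 -25.   82.5  85.1] 0.0
   1.0 [ -7.5   4.6  97.3 -50.4  83.6 100.1] 0.0
-80 target tcp [ 0.5911 -0.256   0.2028]
 shift [ 82.2 400.7  77.4] rotvec [-0.8647  0.1434 -0.3105] 0.93
  after shift [-26.   3.  89.   0.  88.  73.] 1.5888446695396202e-10
   0.5 [-15.4  -2.1  96.8 -24.   77.2  78.2] 0.0
   1.0 [ -6.5  -4.6 106.5 -51.5  69.8  88.7] 0.0
-60 target tcp [ 0.5849 -0.2364  0.2028]
 shift [ 73.1 382.3  77.4] rotvec [-0.8379  0.2954 -0.6365] 1.093
  after shift [-24.   2.  90.   0.  88.  75.] 6.075102257325572e-11
   0.5 [-15.1  -7.1 101.5 -21.7  71.7  69.8] 0.0
   1.0 [ -8.4 -15.1 115.6 -47.7  54.2  71.8] 0.0
[12.46, -4.199, 89.121, 0.0, 95.008, 111.442] [0.5723, 0.1526, 0.2802] [-179.97, -0.07, -8.98] 14.52
```

The plate is out and high, and the rack and blank stayed put. I'll carry it to the mat at this height, in tool axes.

```bash
python3 -m pendant '{"delta_pos": [[2,10,0],[4,20,0],[5,26,0],[5,26,0],[5,26,0],[5,26,0],[5,26,0],[5,26,0],[5,26,0],[5,26,0]],"angular":[[0,0,0],[0,0,0],[0,0,0],[0,0,0],[0,0,0],[0,0,0],[0,0,0],[0,0,0],[0,0,0],[0,0,0]]}'
python3 -m pendant '{"delta_pos": [[5,26,0],[5,26,0],[5,26,0],[5,26,0],[4,20,0],[3,14,0],[2,6,0],[0,0,0]],"angular":[[0,0,0],[0,0,0],[0,0,0],[0,0,0],[0,0,0],[0,0,0],[0,0,0],[0,0,0]]}'
python3 st.py
python3 -m pendant '{"delta_pos": [[0,0,0],[0,0,0],[0,0,0],[0,0,0],[0,0,0],[0,0,0],[0,0,0],[0,0,0],[0,0,0],[0,0,0]],"angular":[[-0.04,0.015,-0.032],[-0.08,0.03,-0.064],[-0.09,0.03,-0.064],[-0.09,0.03,-0.064],[-0.09,0.03,-0.064],[-0.09,0.03,-0.064],[-0.09,0.03,-0.064],[-0.09,0.03,-0.064],[-0.09,0.04,-0.074],[-0.087,0.03,-0.082]]}'
python3 -m pendant '{"delta_pos": [[0,0,0],[0,0,0]],"angular":[[0,0,0],[0,0,0]]}'
python3 st.py
python3 - <<'E'
from h import *
for n in('top','scene','wrist'): snap(n,n+'7.png')
E
```

```text
time: 15.35
tcp_pos: [0.5796, -0.0916, 0.2772]
ee_rot: [180.0, 0.2, -9.0]
wrist_force: [0.2, -0.2, -0.7]
gripper_width: 0.08
time: 16.02
tcp_pos: [0.5863, -0.2375, 0.278]
ee_rot: [-180.0, 0.1, -9.1]
wrist_force: [0.6, 0.5, -0.6]
gripper_width: 0.083
[-24.361, 0.95, 84.281, -0.005, 94.873, 74.695] [0.5863, -0.2375, 0.278] [-179.98, 0.1, -9.06] 16.02
time: 16.85
tcp_pos: [0.5867, -0.2347, 0.2792]
ee_rot: [129.9, 0.5, 30.2]
wrist_force: [-0.1, -0.9, -1.4]
gripper_width: 0.081
time: 17.02
tcp_pos: [0.5861, -0.2351, 0.2786]
ee_rot: [130.2, 0.4, 29.8]
wrist_force: [-0.3, -0.2, -0.3]
gripper_width: 0.08
[-8.154, -17.387, 110.091, -44.134, 60.244, 65.182] [0.5861, -0.2351, 0.2786] [130.23, 0.35, 29.79] 17.02
```

View pics/top7.png

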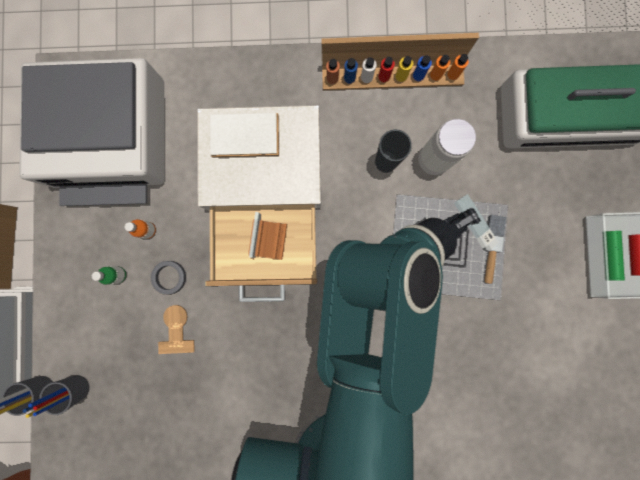

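View pics/wrist7.png

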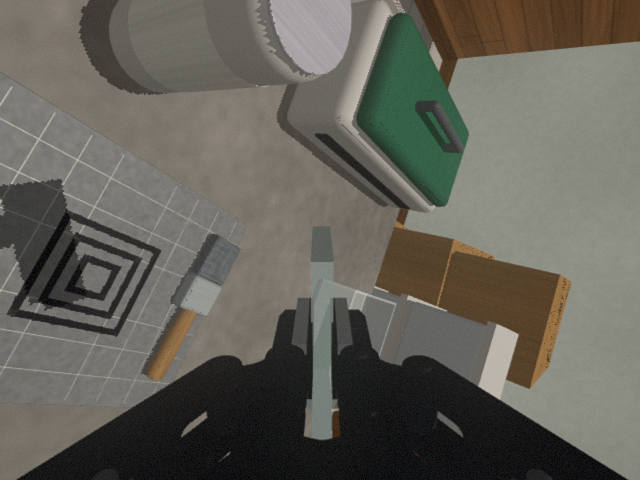

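View pics/scene7.png

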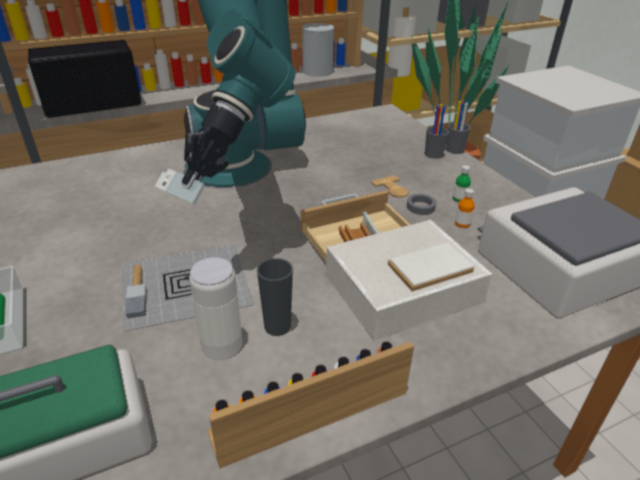

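The top view shows the label face up: white paper with dark bars near (489,239), and the clear end near (466,205). The blank is still standing in the rack and the drawer is out. I'll compute the lowering move.

```bash
python3 - <<'E'
from h import *
import ik
t,A=ik.final(-60,40,z=.205); print(t); print([v.round(3) for v in tomove(t,A.as_matrix())])
im=cv2.imread('pics/top7.png'); cv2.imwrite('pics/t7z.png',cv2.resize(im[180:290,410:530],None,fx=5,fy=5,interpolation=cv2.INTER_CUBIC))
p,M=pose(); print('pred frosted px',proj(cam('top'),p+M@[-.059,0,-.0035]), 'clear end',proj(cam('top'),p+M@[.035,0,-.0035]))
E
```

```text
[ 0.58493608 -0.23642195  0.20275024]
[array([ -1.317, -59.882,  49.131]), array([-0.003,  0.007,  0.001])]
pred frosted px [488.33613482 239.85007703] clear end [461.34360593 197.39786848]
```

View pics/t7z.png

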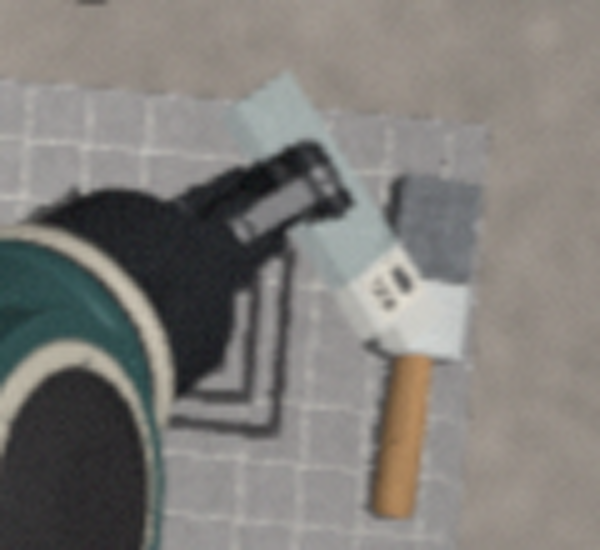

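The prediction for the frosted middle, (488,240), matches what I see at about (490,241). The fingers are on the clear part. I'll lower to about 20 cm over the mat.

```bash
python3 -m pendant '{"delta_pos": [[0,-3,2.5],[0,-6,5],[0,-7,6],[0,-8,6.5],[0,-8,6.5],[0,-8,6.5],[0,-8,6],[-1,-6,5],[0,-4,3],[0,-2,2]],"angular":[[0,0,0],[0,0,0],[0,0,0],[0,0,0],[0,0,0],[0,0,0],[0,0,0],[0,0.004,0],[0,0.003,0],[0,0,0]]}'
python3 -m pendant '{"delta_pos": [[0,0,0],[0,0,0],[0,0,0],[0,0,0]],"angular":[[0,0,0],[0,0,0],[0,0,0],[0,0,0]]}'
python3 st.py
python3 - <<'E'
from h import *
im,C=snap('top','top8.png'); cv2.imwrite('pics/t8z.png',cv2.resize(im[180:290,400:520],None,fx=5,fy=5,interpolation=cv2.INTER_CUBIC))
p,M=pose(); f=p+M@[-.059,0,-.0035]; print('frosted model',f,'label tilt',np.degrees(np.arccos(M[2,1])),'pred px',proj(C,f)); print('sq px ray at f.z',onz(C,(447.9,246.4),.003))
snap('scene','scene8.png')
E
```

```text
time: 18.0
tcp_pos: [0.5844, -0.2362, 0.2009]
ee_rot: [130.1, 0.2, 30.1]
wrist_force: [-0.2, -0.5, -0.3]
gripper_width: 0.079
time: 18.33
tcp_pos: [0.5848, -0.2363, 0.2025]
ee_rot: [130.0, 0.1, 30.1]
wrist_force: [0.6, 0.5, -1.1]
gripper_width: 0.08
[-8.408, -15.126, 115.568, -47.659, 54.245, 71.569] [0.5848, -0.2363, 0.2025] [130.05, 0.12, 30.1] 18.33
frosted model [ 0.53242666 -0.26357255  0.20479288] label tilt 40.05384980390514 pred px [474.68587543 242.77193556]
sq px ray at f.z [ 0.53245102 -0.26326633  0.003     ]
```

View pics/t8z.png

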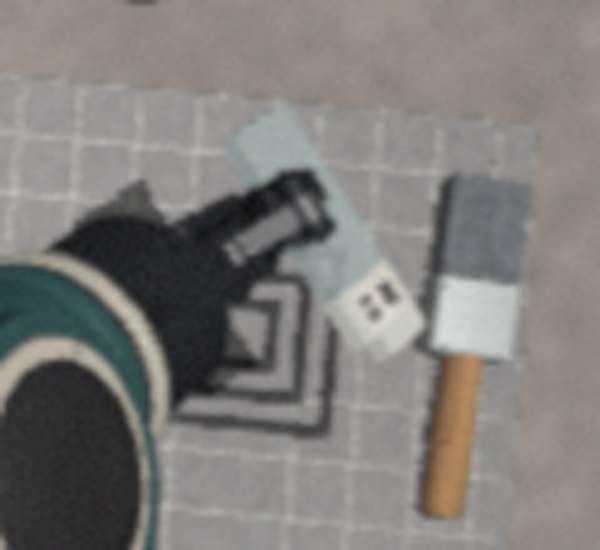

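View pics/scene8.png

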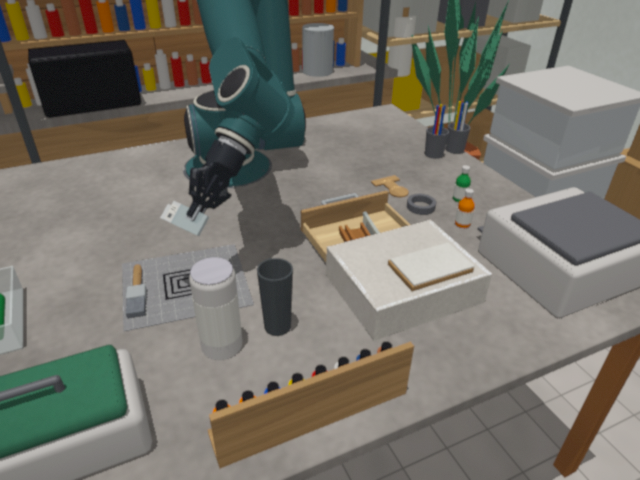

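The frosted middle is at about (475,243), matching the model's (474.7,242.8), so it is about 1 mm from over the squares' centre. The label is readable and tipped 40°. Before handing in I'll re-measure the drawer's travel and check that the chest and bystanders haven't moved.

```bash
python3 - <<'E'
from h import *
a=cv2.imread('pics/top0.png'); b=cv2.imread('pics/top8.png'); T=cam('top')
ga,gb=[cv2.cvtColor(i,cv2.COLOR_BGR2GRAY).astype(int) for i in(a,b)]
for u in (250,272):
    print('bar before',ga[220:230,u],'after',gb[284:306,u])
for u in (204,225,305): print('chestfront',ga[200:212,u],gb[200:212,u])
def edge(u,v,z): return onz(T,(u,v),z)
d=cv2.absdiff(a,b).max(2); 
for n,(x0,y0,x1,y1) in dict(wipes=(420,118,478,180),tumb=(372,128,412,175),p2=(122,216,158,242),p1=(88,262,126,288),tape=(148,258,190,298),cut=(155,302,197,358),brush=(482,212,508,286)).items(): print(n,(d[y0:y1,x0:x1]>50).sum())
cv2.imwrite('pics/d8.png',np.vstack([cv2.resize(i[196:306,190:330],None,fx=4.0,fy=2.7,interpolation=cv2.INTER_CUBIC) for i in(a,b)]))
E
```

```text
bar before [116 116 118 130 153 167 147 116  74  62] after [129  95 117 120 121 120 117 119 117 122 119 119 113 105 155 174 167 147
 121 117 118 118]
bar before [124 125 126 133 165 180 137  84  71  72] after [131  93 115 118 119 117 115 117 115 117 119 119 114 118 172 194 156 119
 110 114 114 116]
chestfront [214 212 209 208 210 190 110  91 101 112 110 104] [224 221 221 220 222 199 114  99 106 112 111 110]
chestfront [212 211 212 214 207 160 111 138 138 135 124  73] [224 222 224 225 219 173 112 105 105 100 107 137]
chestfront [220 221 218 191 121 139 140 139 130  87  63  58] [230 229 228 204 119 107 105 104 105 135 189 192]
wipes 0
tumb 0
p2 0
p1 0
tape 0
cut 0
brush 15
```

View pics/d8.png

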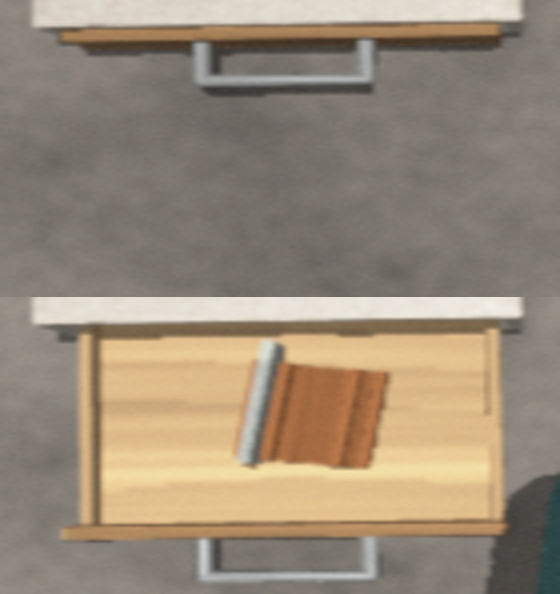

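The bar moved 74.3 px, or 178 mm, against 177.5 mm by the arm. The chest and bystanders haven't moved, and the blank is upright in its slot. The 15 px of difference near the brush come from the plate crossing that part of the view. The travel ended at a hard stop with nothing in the way, so I take it as the 0.19 m stop with the drawer about 12 mm open at the start. One last stillness check, then hand in.

```bash
python3 -m pendant '{"delta_pos": [[0,0,0],[0,0,0],[0,0,0],[0,0,0],[0,0,0],[0,0,0]],"angular":[[0,0,0],[0,0,0],[0,0,0],[0,0,0],[0,0,0],[0,0,0]]}'
python3 - <<'E'
from h import *
st=get_state(); print(st['joint_velocities'].round(2),st['tcp_pos'],st['gripper_width']); print(close_job())
E
```

```text
time: 18.93
tcp_pos: [0.5846, -0.2363, 0.2018]
ee_rot: [130.1, 0.2, 30.1]
wrist_force: [-0.0, 0.1, -0.6]
gripper_width: 0.081
[-0.03 -0.04 -0.03 -0.04  0.09  0.02] [ 0.58464772 -0.23627352  0.20183801] 0.08143372116735426
the job is handed in; nothing more can be done
None
```

I pulled the drawer to a hard stop and lifted the notched plate out of its slot by its clear part. I tipped it label up over the squares and handed the job in at about 19 s, still holding it. One point is not confirmed: whether the drawer reached the required 180 mm.

**Drawer:** The measured travel was only 178 mm, both in the top camera and by the arm, against the 190 mm stop. It ended against a stiff stop at 65 N, with nothing visible in the way. The front panel stood about 12 mm proud of the chest at the start. I took that to mean the drawer began slightly open and is now at its stop, but I could not read the joint itself.

**Plate at the end:**
- **Position:** the frosted middle is about 1–2 mm horizontally from the squares' centre, and about 20 cm above the mat.
- **Label:** it faces up, 40° from flat (the limit is about 54°), and its dark bars show in the top camera.
- **Grip:** the fingers are about 20 mm from the plate's centre on the clear side, the gripper width (about 7 mm) fits the 8 mm plate, and the arm was still.

**Everything else:** the blank plate was still upright in the rack, and no bystander moved in the top view.

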